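Stamp the foot of a round flask in the sprung ring cradle

TASK

The metal can with the bow handle is parked on the sprung ring cradle: lift it off, set it down upright on the round cork mat and let go of it. Then take the round-bellied flask by its neck, seat it upright in the cradle's ring and press it straight down against the springs until its foot is pressed firmly on the rubber stamp below; finish while still holding it pressed down there, without letting go. Do not drop or tip the can or the flask, and leave the other pots where they are.

Things in the scene. Friction and masses are not known exactly. Their poses are not given: they have to be found in the camera images.
- can: Open aluminium can, 84 mm across, 75 mm high, 0.28 kg, with a fixed upright bow handle of 10 mm round bar over its mouth. Origin: centre of its underside, z up. The bow's straight top runs along the can's y axis, y = -28 to +28 mm, bar centre 125 mm above the origin, 45 mm of free height below it to the rim; its legs stand at y = +-43.5 mm. Starts upright on the cradle's ring.
- mat: Round cork mat, 170 mm across, 5 mm thick, fixed on the table. Origin: centre of its underside (on the table), z up; its top is 5 mm above.
- flask: Unglazed off-white round flask, 140 mm high, 0.25 kg, upright on the table. Ball belly 90 mm across (centre 40 mm above the foot), flat foot 40 mm across, straight neck 28 mm across from 84 to 135 mm above the foot, lip 33 mm across at the top. Origin: centre of the foot, z up along the neck. The only thing with a thin neck; symmetrical about z.
- cradle: Sprung ring cradle, fixed on the table: round wooden foot 148 mm across and 15 mm high, with a flat steel ring carried level above it on three springs, and a rubber stamp in the middle under the ring. Origin: centre of its underside, z up: ring and stamp are centred on this z axis.
- ring_seat (a point): Centre of the ring's top face, 70 mm above the table with the ring up; moves down with the ring. The ring is 10 mm thick, hole 70 mm across, 100 mm outside, with three lugs reaching 69 mm from the axis. The flask's belly rests on the edge of the hole, with the flask's foot then about 12 mm below this point.
- ring (a joint): How far the ring is pushed down (m): 0 = up, 0.024 = end of travel. Springs keep it at 0 until about 5.5 N bears on it (can or flask alone do not sink it), then it gives 1 mm per 0.3 N. With the flask seated, the foot meets the stamp when the ring is about 0.014 down.
- stamp_top (a point): Centre of the top face of the round black rubber stamp, 36 mm across, 44 mm above the table when not pressed.
- stamp (a joint): How far the rubber stamp is squeezed down (m): 0 = untouched, 0.006 = its limit; it takes about 0.6 N to start and gives 1 mm per 1.5 N. Flask held on the stamp 2 to 3 mm down takes about 15 N in all.
- beaker: Bystander: straight unglazed off-white open beaker, 72 mm across, 115 mm high. Origin: centre of its underside.
- bottle: Bystander: white plastic screw-top jar, 56 mm across, 110 mm high. Origin: centre of its underside.
- dish: Bystander: low terracotta bowl, 90 mm across, 30 mm high. Origin: centre of its underside.
There are look-alikes about, which are no part of the job. What is shaped like the flask but purple is not meant.

How it is judged:
By the outcome, as a careful person would: the job done as asked, in the order asked, and still so for the second after the job is handed in, while the arm keeps its last pose, push and grip.
It also fails if it takes over 64 s, if anything falls off the work surface, if the arm or the gripper's body presses on something with over 40 N, if the wrist force passes 120 N, or if a joint passes its speed limit or range.

ROBOT

A 6-joint arm with a two-finger parallel gripper is mounted at the origin on the work surface. World frame = base frame: x ahead of the robot, y to its left, z up, the work surface at z = 0. Lengths are in mm, angles in rad, forces in N, time in s.
With the tool pointing down it reaches from about 325 to 900 mm from the base axis. Payload 3.5 kg.
Tool frame: the origin (TCP) lies midway between the tips of the shut fingers; the grasp point (between the pads) lies 19 mm behind it (env.tcp_to_grasp is the distance from the TCP to the grasp point, in mm); z points along the fingers, y is the line along which they close (so a half turn about z gives the same grasp; the last joint's range is limited). The gripper opens to 85 mm and grips with 20 to 120 N. Pads are 22 mm wide; open, the fingers measure 114 mm over their backs; the gripper's body (76 mm by 85 mm) begins 54 mm behind the grasp point. The pads swing forward as they close: fully open they stand 13 mm farther back than shut.
Start: joints at [-1.275, 0.276, -0.026, 1.268, 0, 1.467], TCP at [242.683, -575.957, 231.313] pointing down, gripper open.
Joint ranges: [-3.12, 3.12], [-0.85, 1.88], [-1.08, 1.24], [-1.95, 2.15], [-1.57, 1.53], [-3.14, 3.14]. Speed limits (rad/s): [2.57, 2.57, 3.14, 3.14, 3.14, 3.14].

INTERFACE

Orientations are given as [roll, pitch, yaw] about the fixed x, y, z axes, in that order (R = Rz(yaw) Ry(pitch) Rx(roll)).
In Python, from cell import get_state, cams, env, nets gives the robot as it stands.
- The arm moves only by the tool play_rows, never from a script. Its argument "rows" is a list that holds one entry, the list of rows, each a list of 6 numbers: the shift along the tool's x, y, z in mm, then the turn, a rotation vector about the tool's x, y, z in degrees. A call has 1 to 20 rows; each row is the pose to reach, as a shift and turn from the pose commanded when the call began, along the tool's axes at that moment; what a row does not reach only later rows make up. A row lasts 1/12 s, in which the tool goes at most 41.7 mm and 7.16 degrees, less where a joint would pass 70% of its speed; a pose out of reach is approached as far as the arm can. A call with a gripper value outside its range is refused whole. "gripper" is the finger opening in mm, from 0 to 85.4, set as the call begins (left out, the last holds). The fingers move at their own pace and stop on an object; "grip_force" is the grip in N (left out, the last holds). Time passes only in rows, so rows that repeat a pose let the fingers close. It gives the time, the measured TCP pose, the force, the opening and the grip force at its end, in the units of the state.
- get_state(): the state, without advancing time (a new reading comes with each control period).
- cams.read_camera(name): name is "scene" or "top" or "wrist"; returns a dict with "pixels" (400x640x3 uint8, blue, green, red), "range_z" (400x640 float32, mm along the optical axis (not along the pixel's ray), 0 where there is no reading), "fx", "fy", "cx", "cy" (pixels), "world_to_cam" (4x4, takes a point from world to camera coordinates). Camera axes: x right, y down, z forward; pixel columns grow to the right and rows downward; lengths in mm; the calibration is good to about 2 mm. A picture is of the moment at which its call begins.
- env.sign_off(): hands the job in; it is judged then, once.
Trained networks look in a picture, given as the dict that the camera call returned (one of the last four; its "shot" number tells which), for a name from the list of things; names that differ only in an ending like _2 or _b are one class to them, and where a whole thing is asked for, a point or a joint stands for the part that bears it (a point fixed in the world has none). Each returns a list of dicts, best first, with "confidence" (0 to 1); they miss things now and then, are a little off and sometimes report something else, mostly with a low value. They report only what shows in the picture. A call takes as long as a camera call. They do not tell look-alikes from the thing itself.
- nets.recognise(picture, thing): "centre" ([x, y, z] in mm, in the coordinates of the camera as it stood for that picture, good to about 4 mm: the middle of the surface that is visible of it).
- nets.tip_of(picture, thing): "centre" ([x, y, z] in mm, in the coordinates of the camera as it stood for that picture, good to about 4 mm: a listed point, or the origin of a listed thing).
The state is a dict: "time_s": time; "joint_positions": joint angles; "dq": joint speeds; "joint_efforts": joint torques, N m; "tcp_pos": TCP position; "ee_rot": TCP orientation; "contact_force": force on the tool from outside, world axes, zero at the start; "torque": the same for the moment, N m; "opening": finger opening in mm; "grip_force": force on a finger pad.
Only numpy, scipy, OpenCV 4.12 (cv2) and the standard library are available. Lean on these libraries where they do the work, as an engineer would, in place of code of your own. Each camera call takes 0.05 s, during which the arm holds its last target. There are 200 camera calls.

## Working session

There is one attempt and no reset: what is moved stays moved. The work goes in short steps, Python scripts to look and compute and a tool call to move; the robot and the scene stay as the last step left them, time stands still between calls to the robot, and variables do not carry over. Pictures are saved under pics/ and viewed, at most 10 in all, crops included, and the job is handed in when it is done.

Besides the shell and the picture viewer there is one more tool, called after "Emit:" as a command line: name --argument value ..., lists and objects as JSON in quotes. play_rows: Moves the arm, as the interface text tells. Its arguments: {"type":"object","properties":{"rows":{"type":"array","items":{"type":"array","items":{"type":"array","items":{"type":"number"}}}},"gripper":{"type":"number"},"grip_force":{"type":"number"}},"required":["rows"]}

```bash
ls; mkdir -p pics; cat > h.py <<'E'
import numpy as np, cv2
from cell import get_state, cams, env, nets
from scipy.spatial.transform import Rotation as R
def w(pic,p):
    T=np.linalg.inv(pic["world_to_cam"]); return (T@np.r_[p,1])[:3]
def cloud(pic):
    z=pic["range_z"]; v,u=np.indices(z.shape)
    P=np.stack([(u-pic["cx"])/pic["fx"]*z,(v-pic["cy"])/pic["fy"]*z,z,np.ones_like(z)],-1)
    Q=(P@np.linalg.inv(pic["world_to_cam"]).T)[...,:3]; Q[z==0]=np.nan
    return Q
E
python3 - <<'E'
from h import *
s=get_state(); print({k:np.round(v,3) for k,v in s.items()})
for n in ("scene","top"):
    p=cams.read_camera(n); cv2.imwrite(f"pics/{n}0.png",p["pixels"]); np.save(f"{n}0.npy",cloud(p))
    for t in ("can","mat","flask","cradle","ring_seat","beaker","bottle","dish"):
        print(n,t,[(np.round(w(p,d["centre"]),0).tolist(),round(d["confidence"],2)) for d in nets.tip_of(p,t)[:3]])
E
```

```text
pics
{'time_s': np.float64(0.0), 'joint_positions': array([-1.275,  0.277, -0.028,  1.268, -0.   ,  1.467]), 'dq': array([ 0.   , -0.001, -0.   ,  0.001, -0.001,  0.001]), 'joint_efforts': array([ 1.0000e-03, -4.4551e+01,  2.9520e+01,  1.6000e-02, -0.0000e+00,
       -0.0000e+00]), 'tcp_pos': array([ 242.443, -575.181,  230.107]), 'ee_rot': array([-3.139, -0.   ,  0.399]), 'contact_force': array([-0.637,  0.342,  0.288]), 'torque': array([-0.023, -0.017,  0.049]), 'grip_force': np.float64(0.0), 'opening': np.float64(85.349)}
scene can [([498.0, 248.0, 71.0], 0.93)]
scene mat [([530.0, -234.0, 4.0], 0.85)]
scene flask [([790.0, -82.0, -4.0], 0.96), ([651.0, 7.0, -2.0], 0.87), ([725.0, 155.0, -0.0], 0.75)]
scene cradle [([506.0, 244.0, 4.0], 0.55)]
scene ring_seat [([514.0, 248.0, 70.0], 0.6), ([501.0, 251.0, 68.0], 0.26)]
scene beaker [([729.0, -261.0, 2.0], 0.83)]
scene bottle [([716.0, 268.0, -2.0], 0.97)]
scene dish [([426.0, -38.0, 0.0], 0.78)]
top can []
top mat [([526.0, -230.0, -5.0], 0.66)]
top flask [([656.0, 11.0, 0.0], 0.64), ([789.0, -80.0, -0.0], 0.64)]
top cradle [([507.0, 247.0, -2.0], 0.78)]
top ring_seat []
top beaker [([722.0, -258.0, -3.0], 0.92)]
top bottle [([718.0, 268.0, -4.0], 0.59), ([504.0, 249.0, 69.0], 0.57)]
top dish [([426.0, -33.0, -2.0], 0.88), ([723.0, -259.0, -2.0], 0.73)]
```

View pics/scene0.png

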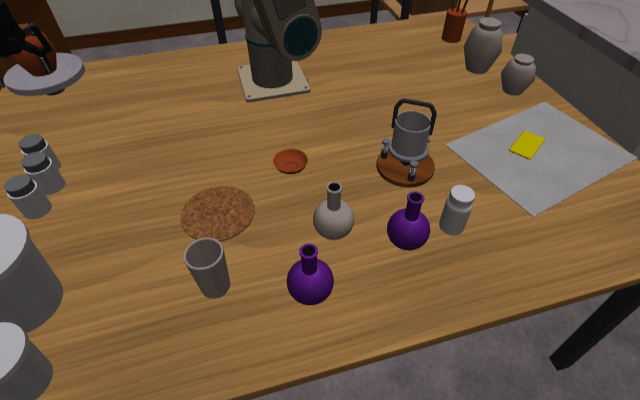

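View pics/top0.png

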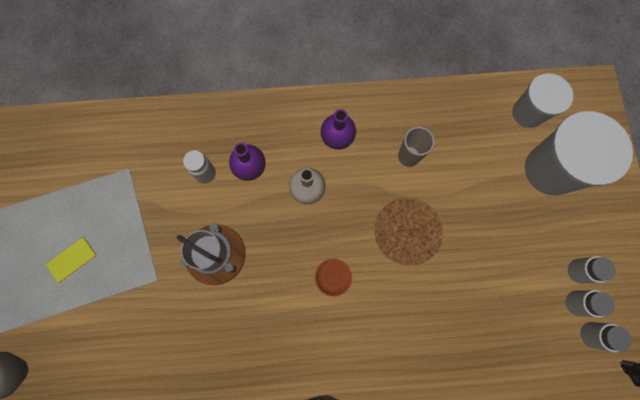

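```bash
python3 - <<'E'
from h import *
def circ(P):
    A=np.c_[2*P[:,:2],np.ones(len(P))]; s=np.linalg.lstsq(A,(P[:,:2]**2).sum(1),rcond=None)[0]
    return s[:2],np.sqrt(s[2]+s[:2]@s[:2])
for n in ("scene","top"):
    Q=np.load(n+"0.npy"); img=cv2.imread(f"pics/{n}0.png")
    r=lambda c,d:np.hypot(Q[...,0]-c[0],Q[...,1]-c[1])<d
    z=Q[...,2]
    # handle
    m=r((503,248),60)&(z>108); P=Q[m]; print(n,"handle n",len(P))
    if len(P)>5:
        v=np.linalg.svd(P[:,:2]-P[:,:2].mean(0))[2][0]; t=(P[:,:2]-P[:,:2].mean(0))@v
        print(" mid",P.mean(0).round(1),"topz",P[:,2].max().round(1),"ang",np.degrees(np.arctan2(v[1],v[0])).round(1),"ext",t.min().round(1),t.max().round(1))
    for nm,c in (("a",(790,-81)),("b",(654,9)),("c",(725,155))):
        m=r(c,60)&(z>90); P=Q[m]
        if len(P)>5: print(n,nm,len(P),"neckfit",[np.round(x,1) for x in circ(P)],"mean",P.mean(0).round(1),"zmax",P[:,2].max().round(1))
        m2=r(c,60)&(z>15)&(z<140); print("  bgr",img[m2].mean(0).round(0), "n",m2.sum(), "belly", [np.round(x,1) for x in circ(Q[r(c,60)&(z>30)&(z<50)])] if (r(c,60)&(z>30)&(z<50)).sum()>10 else None)
    m=r((528,-232),100)&(z>2)&(z<9); P=Q[m]; print(n,"mat mid",((P.min(0)+P.max(0))/2).round(1),P.min(0).round(0),P.max(0).round(0),P[:,2].mean())
E
```

```text
scene handle n 1294
 mid [506.2 246.4 142.1] topz 202.2 ang -14.8 ext -48.5 41.2
scene a 448 neckfit [array([790.5, -78.9]), np.float64(12.3)] mean [794.9 -79.8 127.3] zmax 143.0
  bgr [76. 18. 55.] n 1828 belly [array([789.2, -78.7]), np.float64(44.2)]
scene b 369 neckfit [array([654.8,   8.9]), np.float64(12.5)] mean [659.7   7.2 125.2] zmax 142.8
  bgr [84. 89. 98.] n 1473 belly [array([653.8,   9.3]), np.float64(44.0)]
scene c 388 neckfit [array([725.6, 153. ]), np.float64(12.4)] mean [729.9 150.1 125.1] zmax 143.2
  bgr [70. 17. 52.] n 1575 belly [array([724.1, 153.9]), np.float64(44.5)]
scene mat mid [ 527.2 -231.2    5.4] [ 429. -329.    2.] [ 625. -133.    9.] 5.4730902845816125
top handle n 705
 mid [502.7 245.6 153.1] topz 203.2 ang 59.7 ext -46.3 49.1
top a 225 neckfit [array([788.2, -78.4]), np.float64(12.0)] mean [785.3 -77.7 128.9] zmax 142.6
  bgr [83. 39. 72.] n 1023 belly [array([789.4, -78.8]), np.float64(44.0)]
top b 210 neckfit [array([652.8,   9.2]), np.float64(12.0)] mean [650.9   9.2 132. ] zmax 142.8
  bgr [ 97. 106. 116.] n 1004 belly [array([653.6,   9.4]), np.float64(43.9)]
top c 229 neckfit [array([723.8, 153.1]), np.float64(12.2)] mean [721.5 152.2 130.6] zmax 143.3
  bgr [81. 39. 72.] n 1018 belly [array([724.7, 153.5]), np.float64(44.1)]
top mat mid [ 529.  -230.3    5.5] [ 431. -327.    2.] [ 627. -133.    9.] 4.40299292356033
```

The scene camera shows the can on the cradle at about (410,135), the mat at (218,212), and the off-white flask at (333,212) with two purple look-alikes. In the top view the can's bow runs from (180,238) to (222,262), the flask is at (307,185), and the mat is at (408,231).

```bash
python3 - <<'E'
from h import *
def circ(P):
    A=np.c_[2*P[:,:2],np.ones(len(P))]; s=np.linalg.lstsq(A,(P[:,:2]**2).sum(1),rcond=None)[0]
    return s[:2].round(1),np.sqrt(s[2]+s[:2]@s[:2]).round(1)
for n in ("scene","top"):
    Q=np.load(n+"0.npy"); z=Q[...,2]
    r=np.hypot(Q[...,0]-503,Q[...,1]-248)
    for lo in (165,187):
        P=Q[(r<70)&(z>lo)][:,:2]; (c,sz,a)=cv2.minAreaRect(P.astype(np.float32)); print(n,lo,len(P),P.mean(0).round(1),"rect",np.round(c,1),np.round(sz,1),round(a,1))
        l=cv2.fitLine(P.astype(np.float32),cv2.DIST_HUBER,0,.01,.01).ravel(); print("  line ang",np.degrees(np.arctan2(l[1],l[0])).round(1))
    P=Q[(r<60)&(z>80)&(z<140)]; print(" canbody",circ(P))
    P=Q[(r<90)&(z>10)&(z<20)]; print(" foot rect",np.round(cv2.minEnclosingCircle(P[:,:2].astype(np.float32)),1) if 0 else cv2.minEnclosingCircle(P[:,:2].astype(np.float32)))
    img=cv2.imread(f"pics/{n}0.png").astype(int)
    rm=np.hypot(Q[...,0]-528,Q[...,1]+231)
    P=Q[(rm<100)&(z>3)&(z<8)&((img[...,2]-img[...,0])>20)]
    print(" mat z med",np.median(z[rm<70]))
E
```

```text
scene 165 256 [506.6 246.3] rect [505.9 246.2] [95.7 12.9] 53.7
  line ang 56.2
scene 187 177 [506.1 246.2] rect [505.6 245.7] [83.4 12.9] 53.7
  line ang 56.7
 canbody (array([504.7, 246.7]), np.float64(40.6))
 foot rect ((508.261962890625, 246.49356079101562), 74.22596740722656)
 mat z med 5.64945036689312
top 165 235 [500.5 241.7] rect [503.7 246.7] [95.1 10. ] 55.9
  line ang 55.7
top 187 198 [502.5 244.7] rect [504.  247.3] [83.8 10. ] 55.9
  line ang 55.6
 canbody (array([503.3, 245.6]), np.float64(40.4))
 foot rect ((506.7271423339844, 246.79623413085938), 73.90802001953125)
 mat z med 3.879733736245612
```

```bash
cat >> h.py <<'E'
def to(p,yaw):
    s=get_state(); C=R.from_euler("xyz",s["ee_rot"]); T=R.from_euler("xyz",[np.pi,0,np.radians(yaw)])
    print("shift",np.round(C.inv().apply(np.array(p)-s["tcp_pos"]),1),"turn",np.round((C.inv()*T).as_rotvec(degrees=True),2))
E
python3 -c "
from h import *
to((505,247,265),56)"
```

```text
shift [ 561.3 -656.6  -33.7] turn [  0.     0.   -33.15]
```

Emit:
play_rows --rows '[[[10, -12, -34, 0, 0, -2], [35, -42, -34, 0, 0, -4], [561, -657, -34, 0, 0, -33], [561, -657, -34, 0, 0, -33], [561, -657, -34, 0, 0, -33], [561, -657, -34, 0, 0, -33], [561, -657, -34, 0, 0, -33], [561, -657, -34, 0, 0, -33], [561, -657, -34, 0, 0, -33], [561, -657, -34, 0, 0, -33], [561, -657, -34, 0, 0, -33], [561, -657, -34, 0, 0, -33], [561, -657, -34, 0, 0, -33], [561, -657, -34, 0, 0, -33], [561, -657, -34, 0, 0, -33], [561, -657, -34, 0, 0, -33], [561, -657, -34, 0, 0, -33], [561, -657, -34, 0, 0, -33], [561, -657, -34, 0, 0, -33], [561, -657, -34, 0, 0, -33]]]' --gripper 50

```text
time_s: 2.57
tcp_pos: [486.7, 193.2, 265.6]
ee_rot: [3.141, -0.0, 0.975]
contact_force: [0.8, -0.4, 0.3]
opening: 49.7
grip_force: 0.0
```

```bash
python3 -c "
from h import *
s=get_state();print(s['time_s'],s['tcp_pos'],s['ee_rot'],s['joint_positions'])
to((505,247,265),56)"
```

```text
2.5667 [486.73104475 193.19218869 265.61292309] [ 3.14086601e+00 -4.97182105e-04  9.75361872e-01] [ 2.54485704e-01  7.90646753e-02 -1.91664816e-01  1.29921372e+00
 -2.17713641e-04  2.42071657e+00]
shift [ 54.8 -15.1   0.6] turn [ 0.04 -0.03 -0.12]
```

Emit:
play_rows --rows '[[[30, -8, 0, 0, 0, 0], [45, -12, 0, 0, 0, 0], [52, -14, 0, 0, 0, 0], [52, -14, 0, 0, 0, 0], [52, -14, 0, 0, 0, 0]]]'

```text
time_s: 2.98
tcp_pos: [503.8, 240.7, 265.2]
ee_rot: [-3.142, 0.001, 0.974]
contact_force: [-0.2, -0.4, -0.9]
opening: 50.2
grip_force: 0.0
```

```bash
python3 - <<'E'
from h import *
s=get_state();print(s['time_s'],s['tcp_pos'],s['ee_rot'])
p=cams.read_camera("wrist"); cv2.imwrite("pics/w1.png",p["pixels"]); Q=cloud(p); z=Q[...,2]
r=np.hypot(Q[...,0]-505,Q[...,1]-247)
P=Q[(r<75)&(z>185)&(z<210)]
print(len(P), P.mean(0) if len(P) else 0)
if len(P)>20:
    Pf=P[:,:2].astype(np.float32); print(cv2.minAreaRect(Pf),P[:,2].max(),np.degrees(np.arctan2(*cv2.fitLine(Pf,2,0,.01,.01).ravel()[[1,0]])))
to((505,247,176),56)
E
```

```text
2.9833 [503.75302485 240.74794602 265.18827622] [-3.14151920e+00  1.34461802e-03  9.74263995e-01]
1298 [507.85483858 253.08354625 198.56849237]
((504.7601623535156, 248.9639129638672), (85.73487091064453, 9.687023162841797), 55.94931411743164) 202.34984614290414 55.791824
shift [ 6.3 -2.7 89.3] turn [-0.    0.06 -0.23]
```

View pics/w1.png

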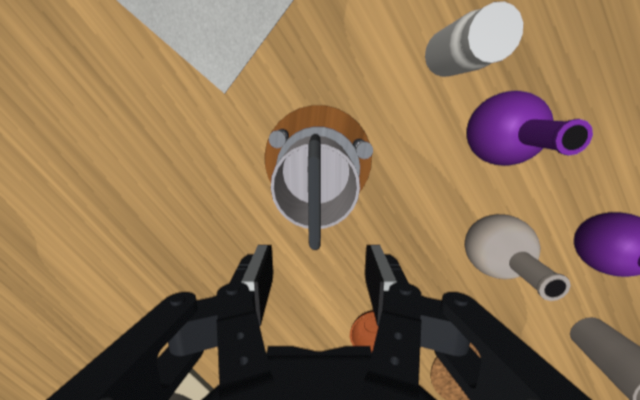

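The wrist view shows the bow as a vertical bar at column 315, rows 135–250. It is parallel to the tool x axis and sits between the open fingers.

Emit:
play_rows --rows '[[[3, -1, 0, 0, 0, 0], [7, -2, 5, 0, 0, 0], [7, -2, 15, 0, 0, 0], [7, -2, 30, 0, 0, 0], [7, -2, 45, 0, 0, 0], [7, -2, 60, 0, 0, 0], [7, -2, 72, 0, 0, 0], [7, -2, 82, 0, 0, 0], [7, -2, 87, 0, 0, 0], [7, -2, 89, 0, 0, 0], [7, -2, 89, 0, 0, 0], [7, -2, 89, 0, 0, 0]]]'

```text
time_s: 4.03
tcp_pos: [506.9, 248.9, 176.9]
ee_rot: [3.141, -0.001, 0.975]
contact_force: [-0.9, 0.3, -0.5]
opening: 50.2
grip_force: 0.0
```

Emit:
play_rows --rows '[[[0, 0, 0, 0, 0, 0], [0, 0, 0, 0, 0, 0], [0, 0, 0, 0, 0, 0], [0, 0, 0, 0, 0, 0], [0, 0, 0, 0, 0, 0], [0, 0, 0, 0, 0, 0], [0, 0, 0, 0, 0, 0], [0, 0, 0, 0, 0, 0], [0, 0, 0, 0, 0, 0]]]' --gripper 0 --grip_force 50

```text
time_s: 4.78
tcp_pos: [506.5, 248.9, 176.5]
ee_rot: [-3.141, -0.001, 0.975]
contact_force: [-1.8, 1.4, 2.7]
opening: 8.0
grip_force: 48.7
```

Emit:
play_rows --rows '[[[0, 0, -1, 0, 0, 0], [0, 0, -3, 0, 0, 0], [0, 0, -6, 0, 0, 0], [0, 0, -11, 0, 0, 0], [0, 0, -17, 0, 0, 0], [0, 0, -24, 0, 0, 0], [0, 0, -31, 0, 0, 0], [0, 0, -38, 0, 0, 0], [0, 0, -44, 0, 0, 0], [0, 0, -48, 0, 0, 0], [0, 0, -50, 0, 0, 0], [0, 0, -50, 0, 0, 0]]]'

```text
time_s: 5.78
tcp_pos: [506.8, 248.8, 227.1]
ee_rot: [3.141, -0.001, 0.975]
contact_force: [0.4, -0.0, -2.9]
opening: 8.6
grip_force: 48.7
```

```bash
python3 - <<'E'
from h import *
s=get_state();print(s['contact_force'],s['torque'],s['opening'])
for n in ("scene","top"):
    p=cams.read_camera(n); Q=cloud(p); z=Q[...,2]
    if n=="scene":cv2.imwrite("pics/s2.png",p["pixels"][60:220,300:520].repeat(3,0).repeat(3,1))
    r=np.hypot(Q[...,0]-507,Q[...,1]-247)
    P=Q[(r<90)&(z>12)&(z<18)]; print(n,"cradle foot",cv2.minEnclosingCircle(P[:,:2].astype(np.float32)))
    P=Q[(r<90)&(z>66)&(z<74)]; print(n,"ring",P.mean(0),len(P),cv2.minEnclosingCircle(P[:,:2].astype(np.float32)))
    print([(w(p,d["centre"]).round(1),d["confidence"]) for t in("ring_seat","can","cradle") for d in nets.tip_of(p,t)])
to((528,-231,176+60),56)
E
```

```text
[ 3.91566123e-01 -2.77580530e-03 -2.90943826e+00] [0.02912422 0.00069656 0.00314635] 8.571890771197129
scene cradle foot ((505.87664794921875, 245.58592224121094), 75.22745513916016)
scene ring [517.17793815 240.39783859  69.84434431] 500 ((506.8028564453125, 247.155517578125), 68.33641052246094)
[(array([510.4, 246.2,  70.3]), 0.65), (array([503.4, 248.9, 118.9]), 0.8), (array([507.1, 248.1,   1.1]), 0.86)]
top cradle foot ((506.1582336425781, 246.33865356445312), 73.45736694335938)
top ring [501.77653395 221.51793815  69.09380046] 461 ((506.61798095703125, 247.66897583007812), 68.53030395507812)
[(array([506.4, 247.3,  68.2]), 0.85), (array([503.6, 247.5, 117.2]), 0.88), (array([509.2, 249.4,  -1.6]), 0.86)]
shift [-384.7  287.3  -10. ] turn [-0.02  0.03 -0.15]
```

View pics/s2.png

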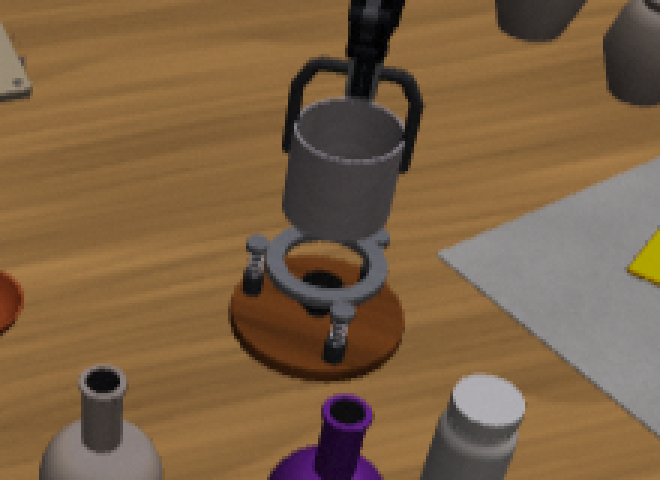

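The can hangs level from the fingers, clear of the ring (crop at 345,170), and the open ring shows at (327,262). Next I carry the can to the mat.

Emit:
play_rows --rows '[[[-3, 2, -1, 0, 0, 0], [-11, 8, -3, 0, 0, 0], [-24, 18, -5, 0, 0, 0], [-41, 31, -8, 0, 0, 0], [-62, 46, -10, 0, 0, 0], [-86, 64, -10, 0, 0, 0], [-112, 84, -10, 0, 0, 0], [-140, 105, -10, 0, 0, 0], [-169, 126, -10, 0, 0, 0], [-198, 148, -10, 0, 0, 0], [-227, 169, -10, 0, 0, 0], [-255, 190, -10, 0, 0, 0], [-282, 211, -10, 0, 0, 0], [-307, 229, -10, 0, 0, 0], [-330, 246, -10, 0, 0, 0], [-350, 261, -10, 0, 0, 0], [-366, 273, -10, 0, 0, 0], [-377, 281, -10, 0, 0, 0], [-383, 286, -10, 0, 0, 0], [-385, 287, -10, 0, 0, 0]]]'

```text
time_s: 7.85
tcp_pos: [527.7, -232.3, 236.3]
ee_rot: [3.141, 0.0, 0.973]
contact_force: [-0.2, 0.0, -2.3]
opening: 7.9
grip_force: 48.7
```

```bash
python3 - <<'E'
from h import *
s=get_state();print(s['time_s'],s['tcp_pos'],s['contact_force'],s['opening'])
for n in ("scene","top"):
    p=cams.read_camera(n)
    if n=="scene": cv2.imwrite("pics/s3.png",p["pixels"][60:260,110:330].repeat(3,0).repeat(3,1))
    print([(w(p,d["centre"]).round(1),d["confidence"]) for t in("can","mat") for d in nets.tip_of(p,t)])
to((528,-231,116),56)
E
```

```text
7.85 [ 527.67243567 -232.32293953  236.32682357] [-0.24999706  0.04926833 -2.29878892] 7.9190074651921245
[(array([ 523.2, -231.5,  128.7]), 0.77), (array([ 527.3, -235. ,    3.3]), 0.58)]
[(array([ 526.9, -231.7,  128.6]), 0.81), (array([ 525.6, -231.6,    1.2]), 0.8)]
shift [ -0.8   0.9 120.3] turn [-0.03 -0.01 -0.06]
```

View pics/s3.png

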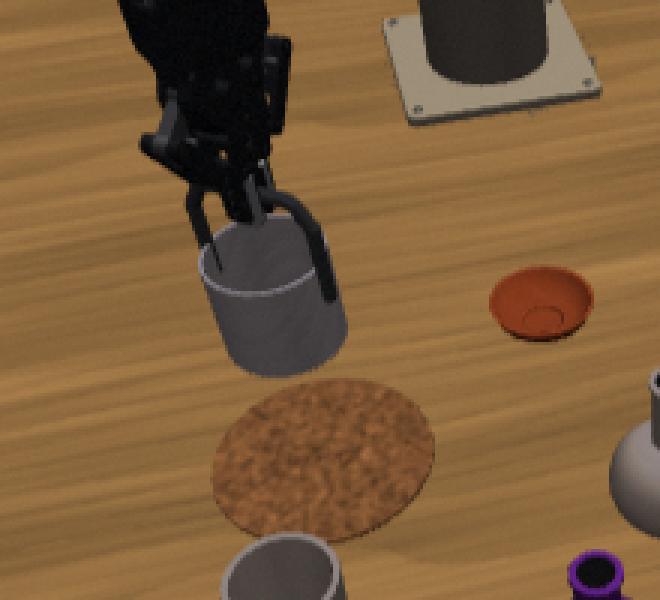

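The can is upright at crop (275,290) above the mat, with the mat centred near (323,460); its apparent lean is perspective, as with the beaker. Next I lower it.

Emit:
play_rows --rows '[[[0, 1, 3, 0, 0, 0], [-1, 1, 9, 0, 0, 0], [-1, 1, 18, 0, 0, 0], [-1, 1, 30, 0, 0, 0], [-1, 1, 43, 0, 0, 0], [-1, 1, 56, 0, 0, 0], [-1, 1, 69, 0, 0, 0], [-1, 1, 81, 0, 0, 0], [-1, 1, 92, 0, 0, 0], [-1, 1, 101, 0, 0, 0], [-1, 1, 109, 0, 0, 0], [-1, 1, 114, 0, 0, 0], [-1, 1, 117, 0, 0, 0], [-1, 1, 119, 0, 0, 0], [-1, 1, 120, 0, 0, 0], [-1, 1, 120, 0, 0, 0]]]'

```text
time_s: 9.48
tcp_pos: [528.3, -232.6, 116.6]
ee_rot: [3.141, -0.0, 0.975]
contact_force: [-0.5, -0.5, -3.6]
opening: 7.9
grip_force: 48.7
```

Emit:
play_rows --rows '[[[0, 0, 1, 0, 0, 0], [0, 0, 2, 0, 0, 0], [0, 0, 3, 0, 0, 0], [0, 0, 3.5, 0, 0, 0], [0, 0, 4, 0, 0, 0], [0, 0, 4, 0, 0, 0]]]'

```text
time_s: 9.98
tcp_pos: [528.0, -232.4, 112.2]
ee_rot: [-3.141, 0.0, 0.975]
contact_force: [-0.3, -0.3, -2.9]
opening: 8.5
grip_force: 48.7
```

Emit:
play_rows --rows '[[[0, 0, 0.5, 0, 0, 0], [0, 0, 1, 0, 0, 0], [0, 0, 1.3, 0, 0, 0], [0, 0, 1.3, 0, 0, 0]]]'

```text
time_s: 10.32
tcp_pos: [528.4, -232.5, 112.0]
ee_rot: [3.141, -0.0, 0.975]
contact_force: [-1.8, 0.3, 5.9]
opening: 7.8
grip_force: 49.5
```

Emit:
play_rows --rows '[[[0, 0, 0, 0, 0, 0], [0, 0, 0, 0, 0, 0], [0, 0, 0, 0, 0, 0], [0, 0, 0, 0, 0, 0], [0, 0, 0, 0, 0, 0], [0, 0, 0, 0, 0, 0]]]' --gripper 50

```text
time_s: 10.82
tcp_pos: [528.1, -232.5, 110.9]
ee_rot: [3.142, 0.0, 0.975]
contact_force: [0.1, -0.1, -0.1]
opening: 50.1
grip_force: 0.0
```

Emit:
play_rows --rows '[[[0, 0, -2, 0, 0, 0], [0, 0, -7, 0, 0, 0], [0, 0, -15, 0, 0, 0], [0, 0, -27, 0, 0, 0], [0, 0, -42, 0, 0, 0], [0, 0, -60, 0, 0, 0], [0, 0, -80, 0, 0, 0], [0, 0, -98, 0, 0, 0], [0, 0, -112, 0, 0, 0], [0, 0, -120, 0, 0, 0], [0, 0, -120, 0, 0, 0]]]'

```text
time_s: 11.73
tcp_pos: [529.7, -233.3, 234.5]
ee_rot: [3.136, -0.0, 0.975]
contact_force: [-0.5, -0.6, -0.4]
opening: 50.1
grip_force: 0.0
```

```bash
python3 - <<'E'
from h import *
s=get_state();print(s['time_s'],s['tcp_pos'],s['contact_force'],s['opening'],s["joint_positions"])
for n in ("scene","top"):
    p=cams.read_camera(n)
    if n=="scene": cv2.imwrite("pics/s4.png",p["pixels"][60:260,110:330].repeat(3,0).repeat(3,1))
    print([(w(p,d["centre"]).round(1),d["confidence"]) for t in("can","mat","flask") for d in nets.tip_of(p,t)])
to((653.7,9.2,270),56); to((653.7,9.2,270),0)
E
```

```text
11.7333 [ 529.67034567 -233.3277967   234.52592815] [-0.49993472 -0.56889228 -0.40299099] 50.06900978750011 [-5.26604736e-01  1.89179303e-01 -1.30227759e-01  1.24557104e+00
 -1.15653640e-05  1.64017864e+00]
[(array([ 524.9, -231.7,    3.7]), 0.85), (array([ 526.5, -233.1,    0.9]), 0.65), (array([725.5, 151.9,   4. ]), 0.85), (array([655.3,   5.8,  -1.5]), 0.82), (array([ 7.886e+02, -7.950e+01,  3.000e-01]), 0.79)]
[(array([ 525.7, -233.9,    3.4]), 0.79), (array([ 525. , -231.4,   -5. ]), 0.6), (array([788.2, -78.2,  -0.8]), 0.95), (array([723.7, 158.5,  -4. ]), 0.82), (array([ 6.541e+02,  1.100e+01, -4.000e-01]), 0.76), (array([506.3, 249. ,  -3. ]), 0.25)]
shift [270.5 -31.2 -40. ] turn [-0.11  0.01 -0.15]
shift [270.5 -31.2 -40. ] turn [-0.1   0.06 55.85]
```

View pics/s4.png

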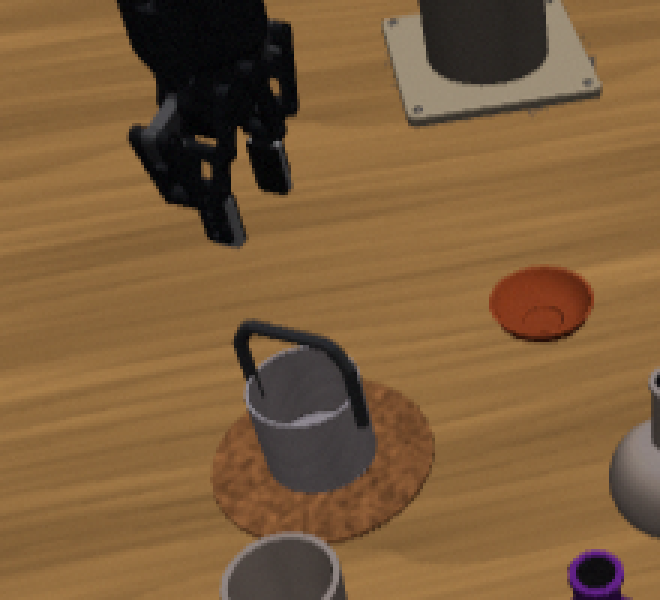

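The can stands upright near the middle of the mat (crop 315,420), free of the gripper. Next I go over the flask.

Emit:
play_rows --rows '[[[5, 0, 0, 0, 0, 0], [17, -2, 0, 0, 0, 0], [35, -4, 2, 0, 0, 0], [57, -7, 4, 0, 0, 0], [83, -10, 6, 0, 0, 0], [110, -13, 8, 0, 0, 0], [137, -16, 10, 0, 0, 0], [164, -19, 12, 0, 0, 0], [190, -22, 14, 0, 0, 0], [214, -25, 15, 0, 0, 0], [235, -27, 15, 0, 0, 0], [252, -29, 15, 0, 0, 0], [264, -30, 15, 0, 0, 0], [270, -31, 15, 0, 0, 0], [270, -31, 15, 0, 0, 0], [270, -31, 15, 0, 0, 0]]]' --gripper 70

```text
time_s: 13.47
tcp_pos: [653.7, 8.4, 215.9]
ee_rot: [-3.141, 0.001, 0.975]
contact_force: [0.2, -1.0, -0.4]
opening: 70.1
grip_force: 0.0
```

```bash
python3 - <<'E'
from h import *
s=get_state();print(s['time_s'],s['tcp_pos'],s['opening'])
p=cams.read_camera("wrist"); Q=cloud(p); z=Q[...,2]
cv2.imwrite("pics/w5.png",p["pixels"])
r=np.hypot(Q[...,0]-653.7,Q[...,1]-9.2)
P=Q[(r<40)&(z>134)&(z<146)]; print(len(P),P.mean(0),cv2.minEnclosingCircle(P[:,:2].astype(np.float32)))
P=Q[(r<60)&(z>30)&(z<70)]
A=np.c_[2*P,np.ones(len(P))]; x=np.linalg.lstsq(A,(P**2).sum(1),rcond=None)[0]; print("belly sphere",x[:3],np.sqrt(x[3]+x[:3]@x[:3]))
to((653.5,9.2,93),56)
E
```

```text
13.4667 [653.74282533   8.41547031 215.89270789] 70.11425820105022
1243 [654.4483537   10.47792994 140.95878576] ((654.1024780273438, 9.607945442199707), 16.61197280883789)
belly sphere [654.06452146   9.78560431  41.16458806] 44.791190710565
shift [  1.   -0.7 123. ] turn [-0.01  0.04 -0.18]
```

View pics/w5.png

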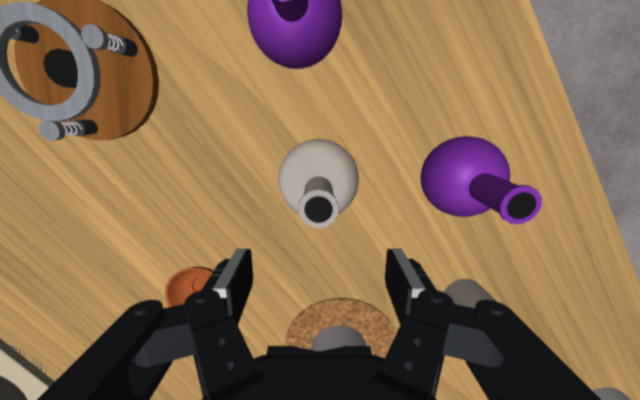

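The wrist view shows the off-white flask's mouth at (319,208), centred between the fingers. The fit puts its axis at (654, 9.6).

Emit:
play_rows --rows '[[[1, -1, 3, 0, 0, 0], [1, -1, 10, 0, 0, 0], [1, -1, 20, 0, 0, 0], [1, -1, 33, 0, 0, 0], [1, -1, 47, 0, 0, 0], [1, -1, 61, 0, 0, 0], [1, -1, 75, 0, 0, 0], [1, -1, 88, 0, 0, 0], [1, -1, 100, 0, 0, 0], [1, -1, 109, 0, 0, 0], [1, -1, 116, 0, 0, 0], [1, -1, 120, 0, 0, 0], [1, -1, 121, 0, 0, 0], [1, -1, 121, 0, 0, 0], [1, -1, 121, 0, 0, 0]]]'

```text
time_s: 14.77
tcp_pos: [654.4, 9.8, 95.8]
ee_rot: [3.14, -0.001, 0.975]
contact_force: [-0.5, 0.7, -0.0]
opening: 70.0
grip_force: 0.0
```

Emit:
play_rows --rows '[[[0, 0, 0, 0, 0, 0], [0, 0, 0, 0, 0, 0], [0, 0, 0, 0, 0, 0], [0, 0, 0, 0, 0, 0], [0, 0, 0, 0, 0, 0], [0, 0, 0, 0, 0, 0], [0, 0, 0, 0, 0, 0], [0, 0, 0, 0, 0, 0], [0, 0, 0, 0, 0, 0], [0, 0, 0, 0, 0, 0]]]' --gripper 0 --grip_force 60

```text
time_s: 15.6
tcp_pos: [654.1, 9.8, 95.7]
ee_rot: [3.141, -0.0, 0.975]
contact_force: [-0.2, -0.6, 5.7]
opening: 27.8
grip_force: 58.7
```

Emit:
play_rows --rows '[[[0, 0, -1, 0, 0, 0], [0, 0, -3, 0, 0, 0], [0, 0, -7, 0, 0, 0], [0, 0, -13, 0, 0, 0], [0, 0, -21, 0, 0, 0], [0, 0, -31, 0, 0, 0], [0, 0, -42, 0, 0, 0], [0, 0, -54, 0, 0, 0], [0, 0, -66, 0, 0, 0], [0, 0, -78, 0, 0, 0], [0, 0, -88, 0, 0, 0], [0, 0, -95, 0, 0, 0], [0, 0, -99, 0, 0, 0], [0, 0, -100, 0, 0, 0], [0, 0, -100, 0, 0, 0]]]'

```text
time_s: 16.85
tcp_pos: [653.7, 9.8, 195.1]
ee_rot: [3.142, 0.0, 0.975]
contact_force: [0.0, -0.2, -2.8]
opening: 27.4
grip_force: 59.1
```

```bash
python3 - <<'E'
from h import *
s=get_state();print(s['time_s'],s['tcp_pos'],s['contact_force'],s['torque'],s['opening'])
to((506.5,247,195),56)
E
```

```text
16.85 [653.69643183   9.8105734  195.07968149] [ 0.02232877 -0.22131944 -2.82988327] [-0.00407826 -0.042138    0.0380628 ] 27.434498237511587
shift [ 1.137e+02 -2.550e+02  1.000e-01] turn [ 0.    0.   -0.15]
```

Emit:
play_rows --rows '[[[1, -2, 0, 0, 0, 0], [3, -7, 0, 0, 0, 0], [7, -16, 0, 0, 0, 0], [13, -29, 0, 0, 0, 0], [20, -45, 0, 0, 0, 0], [28, -63, 0, 0, 0, 0], [37, -83, 0, 0, 0, 0], [46, -104, 0, 0, 0, 0], [56, -126, 0, 0, 0, 0], [66, -148, 0, 0, 0, 0], [76, -170, 0, 0, 0, 0], [85, -191, 0, 0, 0, 0], [93, -209, 0, 0, 0, 0], [100, -225, 0, 0, 0, 0], [106, -238, 0, 0, 0, 0], [110, -247, 0, 0, 0, 0], [113, -253, 0, 0, 0, 0], [114, -255, 0, 0, 0, 0], [114, -255, 0, 0, 0, 0], [114, -255, 0, 0, 0, 0]]]'

```text
time_s: 18.52
tcp_pos: [507.0, 246.9, 195.0]
ee_rot: [3.141, 0.0, 0.974]
contact_force: [0.3, 0.0, -2.0]
opening: 27.8
grip_force: 59.2
```

```bash
python3 - <<'E'
from h import *
s=get_state();print(s['time_s'],s['tcp_pos'],s['contact_force'],s['opening'])
o=[]
for n in ("scene","top"):
    p=cams.read_camera(n); Q=cloud(p); z=Q[...,2]
    r=np.hypot(Q[...,0]-507,Q[...,1]-247); rr=np.hypot(Q[...,0]-s['tcp_pos'][0],Q[...,1]-s['tcp_pos'][1])
    P=Q[(r<80)&(z>66)&(z<74)]; print(n,"ring",cv2.minEnclosingCircle(P[:,:2].astype(np.float32)))
    P=Q[(rr<48)&(z>115)&(z<178)]
    A=np.c_[2*P,np.ones(len(P))]; x=np.linalg.lstsq(A,(P**2).sum(1),rcond=None)[0]; print("belly",len(P),x[:3],np.sqrt(x[3]+x[:3]@x[:3]))
    print([(w(p,d["centre"]).round(1),d["confidence"]) for t in("ring_seat","flask") for d in nets.tip_of(p,t)])
    if n=="scene": cv2.imwrite("pics/s6.png",p["pixels"][60:220,300:520].repeat(3,0).repeat(3,1))
E
```

```text
18.5167 [507.03488613 246.93402473 194.99101836] [ 0.26315223  0.0474279  -2.04710078] 27.79923156101465
scene ring ((508.49725341796875, 245.85963439941406), 68.80115509033203)
belly 978 [506.72898808 246.06796544 140.69035913] 44.08636677221609
[(array([508.4, 249.8,  68.5]), 0.76), (array([ 7.891e+02, -7.980e+01,  7.000e-01]), 0.92), (array([509.5, 245.5,  98.5]), 0.66)]
top ring ((506.96063232421875, 246.67282104492188), 68.28077697753906)
belly 793 [506.67010508 245.67964045 139.42373421] 44.27101634872793
[(array([506. , 247. ,  66.2]), 0.59), (array([510.6, 248.4,  99.1]), 0.92), (array([723. , 155.6,  -2. ]), 0.84), (array([790.6, -79.2,  -1.2]), 0.8)]
```

View pics/s6.png

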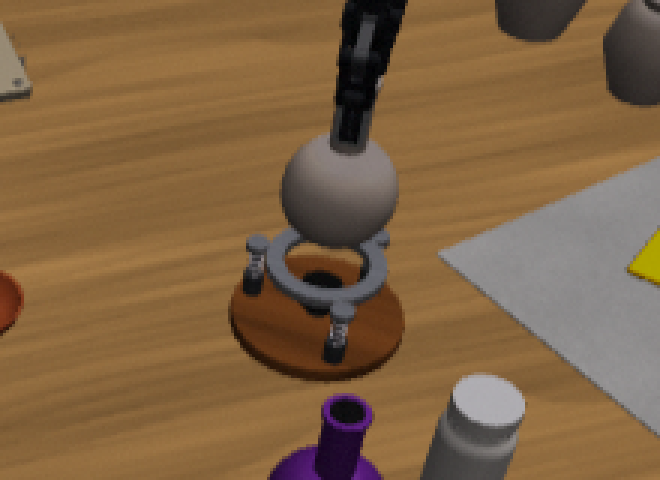

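The flask hangs upright over the ring (belly at crop (340,190), ring at (327,262)). It is about 1 mm off in y, which I correct while lowering.

Emit:
play_rows --rows '[[[0.4, -0.3, 1, 0, 0, 0], [0.8, -0.6, 3, 0, 0, 0], [0.8, -0.6, 6, 0, 0, 0], [0.8, -0.6, 10, 0, 0, 0], [0.8, -0.6, 15, 0, 0, 0], [0.8, -0.6, 20, 0, 0, 0], [0.8, -0.6, 25, 0, 0, 0], [0.8, -0.6, 29, 0, 0, 0], [0.8, -0.6, 33, 0, 0, 0], [0.8, -0.6, 36, 0, 0, 0], [0.8, -0.6, 38, 0, 0, 0], [0.8, -0.6, 39, 0, 0, 0], [0.8, -0.6, 39, 0, 0, 0]]]' --grip_force 80

```text
time_s: 19.9
tcp_pos: [506.5, 248.3, 155.8]
ee_rot: [-3.141, 0.0, 0.975]
contact_force: [-0.4, 0.1, -2.0]
opening: 27.4
grip_force: 78.7
```

Emit:
play_rows --rows '[[[0, 0, 0.5, 0, 0, 0], [0, 0, 1, 0, 0, 0], [0, 0, 1.5, 0, 0, 0], [0, 0, 2, 0, 0, 0], [0, 0, 2.5, 0, 0, 0], [0, 0, 3, 0, 0, 0], [0, 0, 3.5, 0, 0, 0], [0, 0, 4, 0, 0, 0], [0, 0, 4, 0, 0, 0], [0, 0, 4, 0, 0, 0]]]'

```text
time_s: 20.73
tcp_pos: [507.2, 248.2, 152.8]
ee_rot: [3.14, -0.001, 0.975]
contact_force: [0.5, -2.3, 2.4]
opening: 27.0
grip_force: 78.6
```

Emit:
play_rows --rows '[[[-0.5, 0.3, 0, 0, 0, 0], [-0.9, 0.5, 0, 0, 0, 0], [-0.9, 0.5, 0, 0, 0, 0], [-0.9, 0.5, 0, 0, 0, 0]]]'

```text
time_s: 21.07
tcp_pos: [507.0, 247.7, 152.4]
ee_rot: [3.141, -0.002, 0.975]
contact_force: [-0.3, 0.1, 4.3]
opening: 27.1
grip_force: 78.7
```

Emit:
play_rows --rows '[[[0, 0, 0.5, 0, 0, 0], [0, 0, 1, 0, 0, 0], [0, 0, 1.5, 0, 0, 0], [0, 0, 2, 0, 0, 0], [0, 0, 2.5, 0, 0, 0], [0, 0, 3, 0, 0, 0], [0, 0, 3, 0, 0, 0], [0, 0, 3, 0, 0, 0]]]'

```text
time_s: 21.73
tcp_pos: [506.9, 247.5, 149.2]
ee_rot: [3.141, -0.001, 0.975]
contact_force: [0.7, 2.0, 3.5]
opening: 27.2
grip_force: 78.7
```

Emit:
play_rows --rows '[[[0, 0, 0.7, 0, 0, 0], [0, 0, 1.5, 0, 0, 0], [0, 0, 2.5, 0, 0, 0], [0, 0, 3.5, 0, 0, 0], [0, 0, 4.5, 0, 0, 0], [0, 0, 5.5, 0, 0, 0], [0, 0, 6.5, 0, 0, 0], [0, 0, 7.5, 0, 0, 0], [0, 0, 8.3, 0, 0, 0], [0, 0, 9, 0, 0, 0], [0, 0, 9, 0, 0, 0], [0, 0, 9, 0, 0, 0]]]'

```text
time_s: 22.73
tcp_pos: [506.9, 247.5, 140.5]
ee_rot: [3.141, -0.001, 0.975]
contact_force: [1.5, 2.7, 6.8]
opening: 27.3
grip_force: 79.0
```

```bash
python3 - <<'E'
from h import *
F=[]
for n in ("scene","top"):
    s=get_state();F.append(s['contact_force'])
    p=cams.read_camera(n); Q=cloud(p); z=Q[...,2]
    r=np.hypot(Q[...,0]-507,Q[...,1]-247)
    P=Q[(r<70)&(r>37)&(z>45)&(z<75)]; print(n,"ring z pct",np.percentile(P[:,2],[10,50,90]).round(1))
    P=Q[(r<48)&(z>80)&(z<138)]
    A=np.c_[2*P,np.ones(len(P))]; x=np.linalg.lstsq(A,(P**2).sum(1),rcond=None)[0]; print("belly",len(P),x[:3],np.sqrt(x[3]+x[:3]@x[:3]))
    if n=="scene": cv2.imwrite("pics/s7.png",p["pixels"][60:220,300:520].repeat(3,0).repeat(3,1))
print(F,s['tcp_pos'],s['torque'],s['time_s'])
E
```

```text
scene ring z pct [52.7 57.5 68.3]
belly 916 [506.67712272 246.73374126  87.34873637] 43.61318104637114
top ring z pct [53.1 56.2 58.7]
belly 804 [506.5954563  246.79955623  86.42461078] 43.67181834439689
[array([1.47983993, 2.73053947, 6.78301804]), array([0.79618465, 2.71479798, 6.5331817 ])] [506.93205324 247.51666359 140.52036884] [ 0.58404105 -0.17061077 -0.03936124] 22.7833
```

View pics/s7.png

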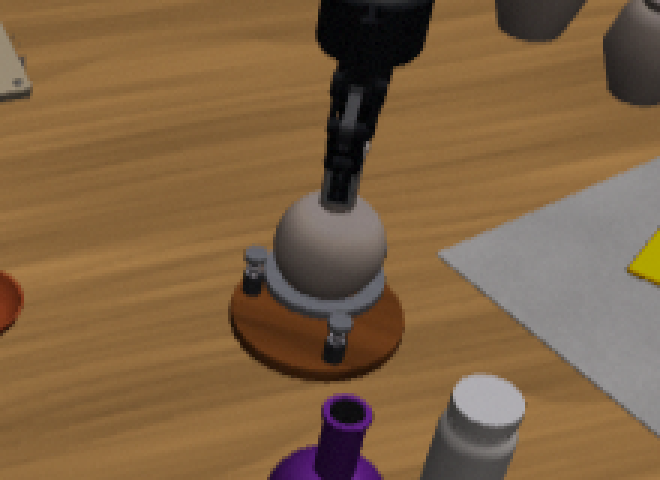

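The flask sits in the ring, which is about 12 mm down, with the belly centred and upright. Next I press further in small steps, easing the side load.

Emit:
play_rows --rows '[[[0.2, -0.2, 0.4, 0, 0, 0], [0.4, -0.3, 0.8, 0, 0, 0], [0.4, -0.3, 1.2, 0, 0, 0], [0.4, -0.3, 1.6, 0, 0, 0], [0.4, -0.3, 2, 0, 0, 0], [0.4, -0.3, 2.4, 0, 0, 0], [0.4, -0.3, 2.8, 0, 0, 0], [0.4, -0.3, 3.2, 0, 0, 0], [0.4, -0.3, 3.2, 0, 0, 0], [0.4, -0.3, 3.2, 0, 0, 0]]]'

```text
time_s: 23.67
tcp_pos: [507.0, 247.7, 138.0]
ee_rot: [3.14, -0.001, 0.975]
contact_force: [-0.1, 1.6, 9.6]
opening: 27.8
grip_force: 79.4
```

Emit:
play_rows --rows '[[[0, 0, 0.5, 0, 0, 0], [0, 0, 1, 0, 0, 0], [0, 0, 1.5, 0, 0, 0], [0, 0, 2, 0, 0, 0], [0, 0, 2, 0, 0, 0], [0, 0, 2, 0, 0, 0], [0, 0, 2, 0, 0, 0]]]'

```text
time_s: 24.25
tcp_pos: [507.1, 247.8, 136.6]
ee_rot: [3.14, -0.001, 0.975]
contact_force: [-0.8, 0.2, 13.3]
opening: 27.2
grip_force: 79.6
```

Emit:
play_rows --rows '[[[0, 0, 0, 0, 0, 0], [0, 0, 0, 0, 0, 0], [0, 0, 0, 0, 0, 0], [0, 0, 0, 0, 0, 0], [0, 0, 0, 0, 0, 0], [0, 0, 0, 0, 0, 0]]]'

```text
time_s: 24.75
tcp_pos: [507.1, 247.8, 136.6]
ee_rot: [3.14, -0.001, 0.975]
contact_force: [-1.1, 0.4, 12.2]
opening: 27.5
grip_force: 79.6
```

```bash
python3 - <<'E'
from h import *
F=[]
for n in ("scene","top","top","top"):
    p=cams.read_camera(n); s=get_state();F.append(s['contact_force'])
    Q=cloud(p); z=Q[...,2]; r=np.hypot(Q[...,0]-507,Q[...,1]-247)
    P=Q[(r<48)&(z>80)&(z<134)]
    A=np.c_[2*P,np.ones(len(P))]; x=np.linalg.lstsq(A,(P**2).sum(1),rcond=None)[0]; print(n,"belly",x[:3].round(1))
    P=Q[(r<70)&(r>46)&(z>45)&(z<62)]; print("ring/lug z",np.median(P[:,2]))
    if n=="scene": print([(w(p,d["centre"]).round(1),d["confidence"]) for t in("can","beaker","bottle","dish") for d in nets.tip_of(p,t)[:1]])
print(np.mean(F,0),s['tcp_pos'],s['opening'],s['time_s'])
E
```

```text
scene belly [506.7 247.   83.6]
ring/lug z 52.84203854708039
[(array([711.2, 268.9,  -3.6]), 0.8), (array([430.3, -37.9,   0.5]), 0.91)]
top belly [506.6 246.7  82.3]
ring/lug z 52.2524533193004
top belly [506.6 246.9  81.8]
ring/lug z 52.07855864416081
top belly [506.5 246.8  82.4]
ring/lug z 51.840088681890336
[-0.83439874  0.40487668 12.9800506 ] [507.09257616 247.80105225 136.59960322] 26.74497119657677 25.15
```

```bash
python3 - <<'E'
from h import *
p=cams.read_camera("top"); Q=cloud(p); z=Q[...,2]
r=np.hypot(Q[...,0]-527,Q[...,1]+232); P=Q[(r<60)&(z>118)]
print(len(P),P.mean(0),P[:,2].max(),get_state()['contact_force'])
if len(P)>50 and 120<P[:,2].max()<145: print(env.sign_off())
E
```

```text
178 [ 526.08123723 -232.72444018  131.08754709] 137.4551821154048 [-0.73517522 -0.30278651 13.15204937]
the job is handed in; nothing more can be done
None
```

I handed the job in: the can stands upright on the cork mat, released. The off-white flask is held in the ring, pressed down with about 15 N in all, which puts the stamp about 2 to 3 mm down.

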